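Hang a test coupon and lower it into the beaker

ROBOT

A 7-joint arm with a two-finger parallel gripper is mounted at the origin on the work surface; the furniture and walls round the work are solid. World frame = base frame: x ahead of the robot, y to its left, z up, the work surface at z = 0. Lengths are in m, angles in rad, forces in N, time in s.
With the tool pointing down it reaches from about 0.4 to 0.85 m from the base axis. Payload 4.4 kg.
Tool frame: the origin (TCP) lies between the finger pads; the fingertips stand 11 mm ahead of it and the grasp point (between the pads) lies 8 mm behind it; z points along the fingers, y is the line along which they close (so a half turn about z gives the same grasp; the last joint's range is limited). The gripper opens to 94 mm and grips with 3 to 60 N. Pads are 16 mm wide; open, the fingers measure 119 mm over their backs; the gripper's body (75 mm by 177 mm) begins 78 mm behind the grasp point.
Start: joints at [1.175, 0.628, 0.038, 1.517, -0.027, 0.996, -0.02], TCP at [0.211, -0.615, 0.216] pointing down, gripper open.
Joint ranges: [-3.06, 3.06], [-0.37, 2.12], [-1.25, 1.32], [0.18, 2.47], [-1.1, 4.24], [0.23, 1.98], [-2.94, 2.94]. Speed limits (rad/s): [2.57, 2.57, 3.14, 3.14, 3.14, 3.14, 3.14].

INTERFACE

Orientations are given as a unit quaternion [x, y, z, w].
In Python, from rig import robot, readout, get_image gives the robot as it stands. The module is installed in compiled form; this text tells all that it offers. Calls block until the motion is done:
- robot.reach(position, orientation): joint-space move of the TCP to a pose.
- robot.line_to(position, rot=None, vel=0.15, guard=None): straight line of the TCP; rot=None keeps the orientation; vel is the mean speed in m/s. With guard (N) it stops when the force on the tool has changed by that much, and returns True; else False.
- robot.goto_joints(angles): joint-space move.
- robot.open_jaws() and robot.gripper_close(): open the fingers fully, or close them until they stop; the grip force is fixed at half the most.
- robot.wait(seconds).
- robot.ik(position, orientation): joint angles nearest the present ones, or None.
- readout.sense(): the state.
- get_image(name): name is "side" or "top"; returns a dict with "img" (384x512x3 uint8, red, green, blue), "fx", "fy", "cx", "cy" (pixels), "R" (3x3) and "t" (3): a world point X has camera coordinates R X + t. Camera axes: x right, y down, z forward; pixel columns grow to the right and rows downward; lengths in m; the calibration is good to about 2 mm. A picture is of the moment at which its call begins. There is no depth.
A pose or a line that the arm cannot do raises robot.PlanningError and nothing moves.
- robot.hand_in(): hands the job in; it is judged then, once.
The state is a dict: "t": time; "joint_positions": joint angles; "joint_velocities": joint speeds; "joint_torque": joint torques, N m; "eef_pos": TCP position; "orientation": TCP orientation; "contact_force": force on the tool from outside, world axes, zero at the start; "moment": the same for the moment, N m; "finger_gap": finger opening in m; "gripper_force": force on a finger pad.
Only numpy, scipy, OpenCV 4.12 (cv2) and the standard library are available. Lean on these libraries where they do the work, as an engineer would, in place of code of your own. Each camera call takes 0.05 s, during which the arm holds its last target. There are 200 camera calls.

TASK

Start the immersion test: with the stand's rod still up, hang the steel test coupon by its hole on the stand's hook, so that it hangs free above the beaker. Once it has stopped swinging, press the rod's cap all the way down, so that the coupon dips into the beaker and hangs there still and plumb, touching neither the glass nor anything but the hook. Leave the beaker in its place and do not disturb the flask and the vials.

Things in the scene. Friction and masses are not known exactly. Their poses are not given: they have to be found in the camera images.
- stand: Low dipping stand fixed to the bench: grey base plate 200 (x) x 120 (y) x 10 mm, origin at the centre of its underside, +x from the hook towards the column (roughly away from the robot), z up. A round aluminium column (25 mm thick, top 116 mm above the bench) stands at x = +70 mm; a vertical steel rod slides in it. Three 8 mm high pins at x = -30 mm locate the beaker
- dip_rod (a joint): How far the sliding rod, with its hook arm and cap, is pressed down: 0 = fully up, 0.065 m = fully down on its stop; it slides stiffly (a push of some 5 to 7 N) and stays where it is left
- cap_top (a point): Centre of the top of the round black cap (34 mm across) on the sliding rod, over the column; 242 mm above the bench with the rod up. Nothing stands above it. Moves with the rod; axes as the stand's
- hook_bend (a point): Lowest point of the hook (on the axis of its 5 mm round steel bar), where the coupon must hang; 208 mm above the bench with the rod up, straight above the beaker's centre. From here the bar runs almost level in the stand's +x direction to the rod, 100 mm away, and turns up towards -x into the free tip. Axes as the stand's
- hook_tip (a point): Free upper end of the hook's bar: 15 mm to -x of the bend and 22 mm above it; the last 22 mm of the bar rise at 60 degrees to the level, leaning to -x (towards the robot). Axes as the stand's
- coupon: Flat plain dark steel strip 120 (x) x 24 (y) x 6 (z) mm, 0.12 kg, lying flat; origin at the centre of its lower broad face; x along it, its hole lies near the +x end, z across its thickness; once hung it swings for a few seconds
- coupon_hole (a point): Centre of the coupon's through hole, 14 mm across, at half thickness, 12 mm from the strip's +x end; axes as the coupon's
- coupon_foot (a point): Middle of the coupon's other end (-x end), the end that must hang lowest; axes as the coupon's
- beaker: Low glass beaker, 73 mm across, 60 mm high, about 62 mm clear inside, its floor 3 mm thick; origin at the centre of its underside, which stands on the stand's base plate under the hook. With the rod up the hung coupon's foot clears the rim by some 15 to 25 mm; with the rod down the foot is some 17 mm above the beaker's floor
- flask: Small conical glass flask, 71 mm across, 101 mm high, a bystander on the right; origin at the centre of its underside
- vial_a: Small brown-filled vial with a black cap, 27 mm across, 60 mm high, a bystander; origin at the centre of its underside
- vial_b: Small pale vial with a white cap, 27 mm across, 60 mm high, a bystander; origin at the centre of its underside
Not all that is in view belongs to the job. What is shaped like the beaker but blue or yellow is not meant.

How it is judged:
On the way:
1. the coupon hangs free by its hole on the raised hook, let go by the fingers and no longer swinging, before the rod is pressed (value of joint dip_rod below 0.022 m and distance between coupon_hole and hook_bend below 0.018 m and angle between coupon's own x axis and vertical below 0.5 rad and contact force between the fingers and coupon below 0.05 N and linear speed of coupon below 0.1 m/s), for 0.3 s.
At the end, for the whole second after the job is handed in: Rod down at least 60 of 65 mm; coupon hung by its hole (centre within 18 mm of the bend), within 0.2 rad of plumb, under 30 mm/s, its foot within 25 mm of the beaker's axis and under 35 mm above its underside, not touching it; beaker upright, within 12 mm of its start (value of joint dip_rod above 0.06 m and distance between coupon_hole and hook_bend below 0.018 m and angle between coupon's own x axis and vertical below 0.2 rad and horizontal distance between coupon_foot and beaker below 0.025 m and z of coupon_foot in the frame of beaker below 0.035 m and contact force between coupon and beaker below 0.05 N and linear speed of coupon below 0.03 m/s and angle between beaker's own z axis and vertical below 0.05 rad and distance of beaker from where it was at the start of the episode below 0.012 m).
It fails at once if the beaker is tipped (angle between beaker's own z axis and vertical above 0.35 rad).
It fails at once if the flask or a vial is upset or pushed away (angle between any of flask, vial_a, vial_b's own z axis and vertical above 0.5 rad or distance of any of flask, vial_a, vial_b from where it was at the start of the episode above 0.03 m).
It also fails if it takes over 61 s, if anything falls off the work surface, if the arm or the gripper's body presses on something with over 40 N, if the wrist force passes 120 N, or if a joint passes its speed limit or range.

## Working session

There is one attempt and no reset: what is moved stays moved. The work goes in short steps, each a Python script; the robot and the scene stay as the last script left them, time stands still between calls to the robot, and variables do not carry over. Pictures are saved under pics/ and viewed, at most 10 in all, crops included, and the job is handed in when it is done.

```bash
mkdir -p pics; ls; python3 - <<'E'
from rig import robot, readout, get_image
import cv2,numpy as np
for n in ("top","side"):
    d=get_image(n); cv2.imwrite(f"pics/{n}0.png",cv2.resize(d["img"][:,:,::-1],None,fx=1.5,fy=1.5))
    np.savez(f"{n}0.npz",**d)
    print(n,d["fx"],d["fy"],d["cx"],d["cy"],np.round(d["R"],4).tolist(),np.round(d["t"],4), -d["R"].T@d["t"])
print(readout.sense())
E
```

```text
pics
top 369.35422536417144 369.35422536417144 250.42920397236674 184.47108604657726 [[0.0299, -0.9995, -0.0084], [-0.998, -0.0294, -0.0552], [0.0549, 0.01, -0.9984]] [0.0756 0.5189 1.3016] [0.44413652 0.07779022 1.32888433]
side 378.08359686157127 378.08359686157127 259.00704507641734 194.49606838415866 [[0.9969, -0.0789, 0.0071], [-0.0259, -0.4101, -0.9117], [0.0748, 0.9086, -0.4109]] [-0.5049  0.1776  1.2908] [ 0.41137758 -1.1398706   0.69586612]
{'t': 0.1, 'joint_positions': array([ 1.17517857,  0.62925382,  0.03846996,  1.51823877, -0.02697554,
        0.99632245, -0.01999574]), 'joint_velocities': array([ 1.37967619e-03, -1.64532097e-03,  1.20024135e-03, -2.59084171e-03,
        7.70432042e-05, -1.11609401e-03, -5.34973654e-05]), 'joint_torque': array([ 2.96597747e-03, -5.50778854e+01,  1.14736151e+00, -1.87112671e+01,
       -5.21989237e-02,  1.92271743e-02,  8.83070402e-05]), 'eef_pos': array([ 0.21033709, -0.61441748,  0.21565578]), 'orientation': array([ 9.86433137e-01,  1.64161325e-01, -1.65447392e-04, -8.35693032e-04]), 'contact_force': array([ 0.62494629, -0.44953094,  0.84990691]), 'moment': array([ 0.04959264, -0.01635223,  0.01804151]), 'gripper_force': 0.0, 'finger_gap': 0.09376613123556918}
```

View pics/top0.png

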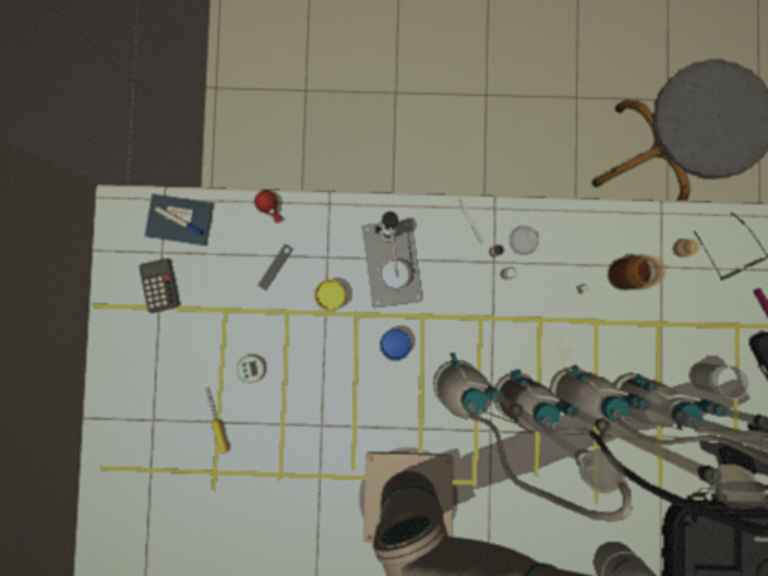

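View pics/side0.png

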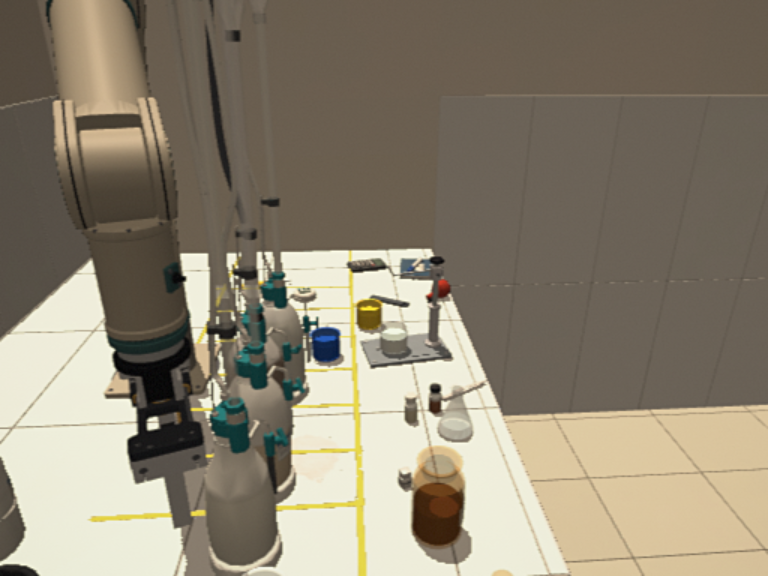

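```bash
cat > h.py <<'E'
import numpy as np, cv2
def load(n): return dict(np.load(n))
def proj(d,X):
    c=d["R"]@np.asarray(X,float)+d["t"]; return np.array([d["fx"]*c[0]/c[2]+d["cx"],d["fy"]*c[1]/c[2]+d["cy"]])
def ray(d,p):
    v=d["R"].T@np.array([(p[0]-d["cx"])/d["fx"],(p[1]-d["cy"])/d["fy"],1.]); return -d["R"].T@d["t"],v/np.linalg.norm(v)
def plane(d,p,z):
    o,v=ray(d,p); return o+v*(z-o[2])/v[2]
def tri(d1,p1,d2,p2):
    o1,v1=ray(d1,p1);o2,v2=ray(d2,p2)
    s=np.linalg.lstsq(np.c_[v1,-v2],o2-o1,rcond=None)[0]
    a,b=o1+s[0]*v1,o2+s[1]*v2
    return (a+b)/2,np.linalg.norm(a-b)
E
python3 - <<'E'
from h import *
T,S=load("top0.npz"),load("side0.npz")
for X in [(0,0,0),(0.21,-0.615,0.216),(0.21,-0.615,0.4)]: print(X,proj(T,X)*1.5,proj(S,X)*1.5)
# bottle bases, side view
for p in [(243,545),(265,480),(325,345),(368,315),(394,340)]: print("S",p,plane(S,np.array(p)/1.5,0.0))
# teal tops: candidate matches
for a,b in [((690,412),(232,415)),((618,408),(253,362)),((547,413),(247,300)),((474,402),(272,285))]: print(tri(T,np.array(a)/1.5,S,np.array(b)/1.5))
a=cv2.resize(T["img"][220:384,260:512],None,fx=3,fy=3,interpolation=cv2.INTER_CUBIC)
cv2.imwrite("pics/topcrop.png",a[:,:,::-1])
b=cv2.resize(S["img"][0:270,60:240],None,fx=2.2,fy=2.2,interpolation=cv2.INTER_CUBIC)
cv2.imwrite("pics/sidecrop.png",b[:,:,::-1])
E
```

```text
(0, 0, 0) [407.83717731 497.57416983] [166.66365417 369.75469836]
(0.21, -0.615, 0.216) [728.36634177 436.85119263] [177.18206216 487.46469538]
(0.21, -0.615, 0.4) [798.81814897 463.06629515] [151.07489408 349.76235975]
S (243, 545) [ 2.47971043e-01 -5.06923200e-01 -1.11022302e-16]
S (265, 480) [ 0.26455168 -0.37142138  0.        ]
S (325, 345) [0.35646193 0.09002965 0.        ]
S (368, 315) [0.4698809  0.24813743 0.        ]
S (394, 340) [0.52859567 0.1039424  0.        ]
(array([ 0.26080545, -0.52254299,  0.24742389]), np.float64(0.001070834660693432))
(array([ 0.26610128, -0.38581634,  0.24413385]), np.float64(0.004017079975812943))
(array([ 0.24887715, -0.24028151,  0.27922025]), np.float64(0.01510914967546069))
(array([ 0.26761238, -0.10770298,  0.25007284]), np.float64(0.00038606819473284247))
```

View pics/topcrop.png

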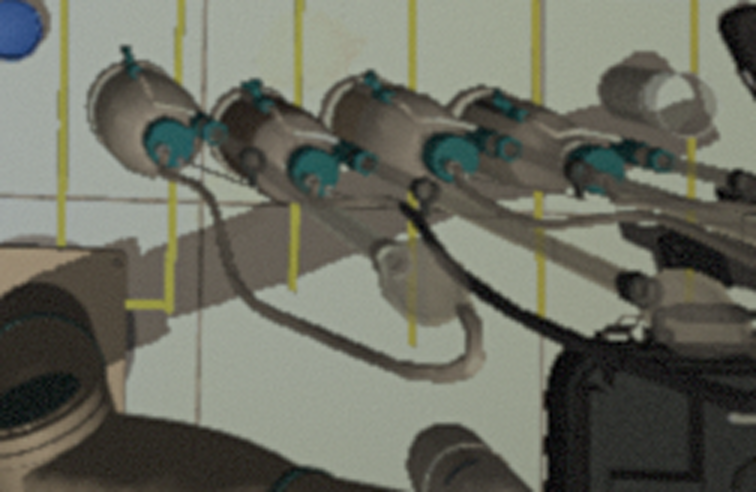

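View pics/sidecrop.png

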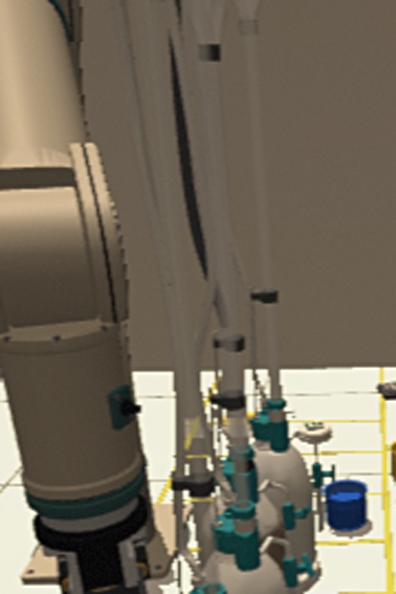

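```bash
python3 - <<'E'
from h import *
from rig import robot
T,S=load("top0.npz"),load("side0.npz")
a=cv2.resize(T["img"][125:215,165:290],None,fx=5,fy=5,interpolation=cv2.INTER_CUBIC)[:, :,::-1]
b=cv2.resize(S["img"][160:250,225:310],None,fx=5,fy=5,interpolation=cv2.INTER_CUBIC)[:,:,::-1]
m=np.zeros((450,800,3),np.uint8); b=b[:, :]; 
# top crop reduced to 4.0 to fit
a=cv2.resize(T["img"][125:215,165:290],None,fx=3.5,fy=3.5,interpolation=cv2.INTER_CUBIC)[:,:,::-1]
m[:a.shape[0],:a.shape[1]]=a; bb=b[:, :800-a.shape[1]]; m[:bb.shape[0],a.shape[1]:a.shape[1]+bb.shape[1]]=bb
cv2.imwrite("pics/stand.png",m); print(a.shape,bb.shape)
for p,o in [((.5,.0,.4),(1,0,0,0)),((.53,.33,.3),(1,0,0,0)),((0.21,-0.615,0.4),(0.986,.164,0,0))]:
    print(p,robot.ik(list(p),list(o)))
E
```

```text
(315, 438, 3) (450, 362, 3)
(0.5, 0.0, 0.4) [ 0.16879783  0.25325347 -0.29606433  1.62517763  0.07650515  1.27456235
 -1.71151069]
(0.53, 0.33, 0.3) [-0.25004248  0.5701976  -0.59713769  1.46957576  0.33122341  1.20355812
 -2.46354503]
(0.21, -0.615, 0.4) [ 1.16997973  0.50818291  0.0517383   1.22176246 -0.02548645  1.41226694
 -0.02194316]
```

View pics/stand.png

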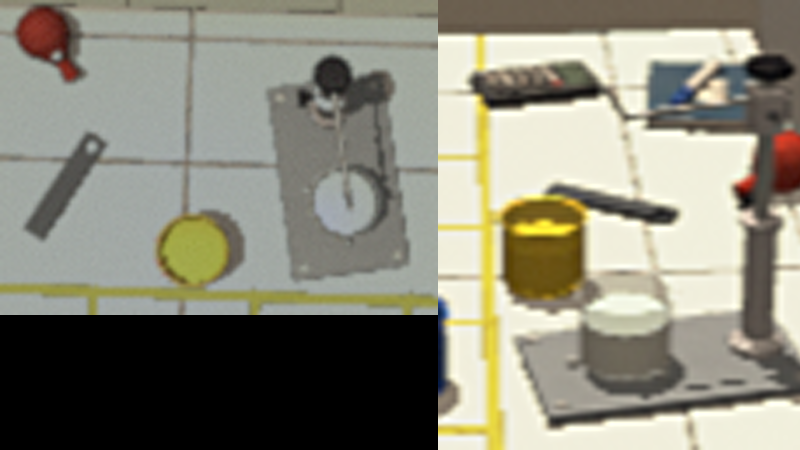

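```bash
python3 - <<'E'
from h import *
T,S=load("top0.npz"),load("side0.npz")
k=4
def up(d,x0,x1,y0,y1): return cv2.resize(d["img"][y0:y1,x0:x1],None,fx=k,fy=k,interpolation=cv2.INTER_CUBIC)
def full(p,x0,y0): return (np.asarray(p,float)+.5)/k-.5+np.array([x0,y0])
# coupon top
I=up(T,168,200,158,198); g=cv2.cvtColor(I,cv2.COLOR_RGB2GRAY); m=(g<125).astype(np.uint8)
cs=cv2.findContours(m,cv2.RETR_EXTERNAL,cv2.CHAIN_APPROX_NONE)[0]; c=max(cs,key=cv2.contourArea)
box=np.array([plane(T,full(p,168,158),.006) for p in cv2.boxPoints(cv2.minAreaRect(c))])
print("coupon box",box.round(4).tolist())
f=np.zeros_like(m); cv2.drawContours(f,[c],-1,1,-1); f=cv2.erode(f,np.ones((5,5)))
w=np.where(f>0,np.clip(g.astype(float)-np.median(g[f>0])-15,0,None),0); 
n,l,st,ce=cv2.connectedComponentsWithStats((w>0).astype(np.uint8))
for i in range(1,n):
    if st[i,4]>20: 
        ys,xs=np.where(l==i); ww=w[ys,xs]; print("hole?",st[i,4],plane(T,full((np.average(xs,weights=ww),np.average(ys,weights=ww)),168,158),.006))
# plate top
I=up(T,235,288,140,210); g=cv2.cvtColor(I,cv2.COLOR_RGB2GRAY); print("g hist",np.percentile(g,[5,25,50,75,95]))
m=((g<172)).astype(np.uint8); m=cv2.morphologyEx(m,cv2.MORPH_OPEN,np.ones((25,25)))
c=max(cv2.findContours(m,cv2.RETR_EXTERNAL,cv2.CHAIN_APPROX_NONE)[0],key=cv2.contourArea)
r=cv2.minAreaRect(c); bx=np.array([plane(T,full(p,235,140),.01) for p in cv2.boxPoints(r)])
print("plate",bx.round(4).tolist(),bx.mean(0), [np.linalg.norm(bx[i]-bx[i-1]).round(4) for i in range(4)], np.degrees(np.arctan2(*(bx[1]-bx[0])[1::-1])))
# cap
def cap(d,x0,x1,y0,y1,th):
    I=up(d,x0,x1,y0,y1); g=cv2.cvtColor(I,cv2.COLOR_RGB2GRAY); m=(g<th).astype(np.uint8); m=cv2.morphologyEx(m,cv2.MORPH_OPEN,np.ones((9,9)))
    c=max(cv2.findContours(m,cv2.RETR_EXTERNAL,cv2.CHAIN_APPROX_NONE)[0],key=cv2.contourArea)
    (p,rad)=cv2.minEnclosingCircle(c); M=cv2.moments(c); print(rad/k,cv2.boundingRect(c)); return full((M["m10"]/M["m00"],M["m01"]/M["m00"]),x0,y0)
a=cap(T,250,272,135,155,75); b=cap(S,280,300,165,182,60)
print("cap",a,b,plane(T,a,.238),tri(T,a,S,b))
t=np.array([348,203])/3.5+[165,125]; s=np.array([625-438,115])/5+[225,160]
print("bend",t,s,plane(T,t,.208),tri(T,t,S,s)); s2=np.array([605-438,90])/5+[225,160]; print("tip ray S",s2)
# beaker rim
for z in(.07,.03):print("beaker",plane(T,np.array([350,201])/3.5+[165,125],z))
E
```

```text
coupon box [[0.4997, 0.3891, 0.006], [0.6, 0.3208, 0.006], [0.5759, 0.286, 0.006], [0.4759, 0.3543, 0.006]]
hole? 214 [0.57523526 0.30784994 0.006     ]
g hist [ 69. 121. 144. 166. 168.]
plate [[0.6767, 0.1528, 0.01], [0.6821, -0.037, 0.01], [0.4318, -0.0431, 0.01], [0.4262, 0.1447, 0.01]] [0.55419962 0.0543395  0.01      ] [np.float64(0.2507), np.float64(0.1898), np.float64(0.2504), np.float64(0.1879)] -88.3732731343343
9.568854331970215 (20, 26, 68, 54)
4.51735258102417 (27, 25, 36, 21)
cap [262.44639777 148.03964801] [290.8011658  173.30015832] [0.61364458 0.0562666  0.238     ] (array([0.61652488, 0.055928  , 0.23132737]), np.float64(0.0036654214572738905))
bend [264.42857143 183.        ] [262.4 183. ] [0.51152493 0.04664943 0.208     ] (array([0.51610901, 0.0461982 , 0.20203218]), np.float64(0.008453703934689883))
tip ray S [258.4 178. ]
beaker [0.52183216 0.04092055 0.07      ]
beaker [0.52430088 0.03974904 0.03      ]
```

```bash
python3 - <<'E'
from h import *
T,S=load("top0.npz"),load("side0.npz")
k=4
def up(d,x0,x1,y0,y1): return cv2.resize(d["img"][y0:y1,x0:x1],None,fx=k,fy=k,interpolation=cv2.INTER_CUBIC)
def full(p,x0,y0): return (np.asarray(p,float)+.5)/k-.5+np.array([x0,y0])
big=lambda m:max(cv2.findContours(m,cv2.RETR_EXTERNAL,cv2.CHAIN_APPROX_NONE)[0],key=cv2.contourArea)
def rect(d,x0,x1,y0,y1,th,o,z):
    g=cv2.cvtColor(up(d,x0,x1,y0,y1),cv2.COLOR_RGB2GRAY)
    m=cv2.morphologyEx((g<th).astype(np.uint8),cv2.MORPH_OPEN,np.ones((o,o)))
    b=np.array([plane(d,full(p,x0,y0),z) for p in cv2.boxPoints(cv2.minAreaRect(big(m)))])
    e=b[1]-b[0],b[2]-b[1]; L=[np.linalg.norm(v) for v in e]; v=e[int(np.argmax(L))]; v=v if v[0]>0 else -v
    print(th,b.mean(0).round(4),np.round(sorted(L),4),"yaw",np.degrees(np.arctan2(v[1],v[0])).round(2))
for th in (80,95,105,115): rect(T,168,200,158,198,th,3,.006)
print("plate")
for th in (130,140,148,155): rect(T,235,288,140,210,th,25,.01)
for th in (45,60,75):
    g=cv2.cvtColor(up(T,250,272,135,155),cv2.COLOR_RGB2GRAY); m=(g<th).astype(np.uint8); m=cv2.morphologyEx(m,cv2.MORPH_OPEN,cv2.getStructuringElement(2,(31,31)))
    c=big(m); e=cv2.fitEllipse(c); print("cap",th,e[1],full(e[0],250,135),plane(T,full(e[0],250,135),.24))
d=np.array([.0])
E
```

```text
80 [0.5222 0.3321 0.006 ] [0.0061 0.0484] yaw -29.07
95 [0.5352 0.3332 0.006 ] [0.0249 0.1167] yaw -31.54
105 [0.5353 0.3335 0.006 ] [0.027  0.1184] yaw -31.99
115 [0.5354 0.3339 0.006 ] [0.03 0.12] yaw -32.92
plate
130 [0.5633 0.0546 0.01  ] [0.1255 0.2234] yaw 6.77
140 [0.5629 0.0549 0.01  ] [0.1282 0.2245] yaw 6.84
148 [0.5628 0.0549 0.01  ] [0.13   0.2263] yaw 6.84
155 [0.5628 0.055  0.01  ] [0.1313 0.2282] yaw 7.12Traceback (most recent call last):
  File "<stdin>", line 18, in <module>
  File "<stdin>", line 6, in <lambda>
ValueError: max() iterable argument is empty
```

```bash
python3 - <<'E'
from h import *
from rig import robot, readout
T=load("top0.npz"); k=4
I=cv2.resize(T["img"][135:155,250:272],None,fx=k,fy=k,interpolation=cv2.INTER_CUBIC); g=cv2.cvtColor(I,cv2.COLOR_RGB2GRAY)
for th in (50,60,70):
    m=cv2.morphologyEx((g<th).astype(np.uint8),cv2.MORPH_OPEN,cv2.getStructuringElement(2,(19,19)))
    c=max(cv2.findContours(m,cv2.RETR_EXTERNAL,cv2.CHAIN_APPROX_NONE)[0],key=cv2.contourArea)
    e=cv2.fitEllipse(c); p=(np.array(e[0])+.5)/k-.5+[250,135]; X=plane(T,p,.24); a=np.radians(6.8)
    print("cap",th,np.round(e[1],1),p,X,"bend",X[:2]-.1*np.array([np.cos(a),np.sin(a)]))
q=list(readout.sense()["joint_positions"])
for dq in ([1.3,.5,0,1.5,0,1.0,0],[1.3,-.2,0,1.5,0,.9,0],[1.3,-.2,0,.3,0,.3,0]):
    robot.goto_joints(dq); s=readout.sense(); print(s["t"],s["eef_pos"].round(3),s["contact_force"].round(1))
E
```

```text
cap 50 [27.2 36.5] [259.32422447 145.0672226 ] [0.62195421 0.0658213  0.24      ] bend [0.52265766 0.0539809 ]
cap 60 [37.1 43.7] [259.91181564 146.40328503] [0.61800923 0.06396366 0.24      ] bend [0.51871268 0.05212326]
cap 70 [36.9 73.1] [261.79763126 147.69813156] [0.6142992  0.05825918 0.24      ] bend [0.51500265 0.04641879]
0.625 [ 0.151 -0.65   0.307] [ 1.3  0.1 -0.6]
2.3667 [ 0.121 -0.54   0.77 ] [-0.5  0.2  0.1]
5.675 [-0.008 -0.075  1.6  ] [-0.1 -1.1 -0.5]
```

```bash
cat > g.py <<'E'
import numpy as np
from scipy.spatial.transform import Rotation as Ro
PHI=np.radians(20)
def Rrel(sgn,phi=PHI):
    z=np.array([-np.sin(phi),0,-np.cos(phi)]); y=np.array([0,sgn,0.]); return Ro.from_matrix(np.c_[np.cross(y,z),y,z])
def Rc(yaw,th): return Ro.from_euler("ZY",[yaw,-th])   # coupon frame: x = hole dir, raised by th
TIP=0.011
def tcp(p_tip,R): return np.asarray(p_tip)-TIP*R.as_matrix()[:,2]
E
python3 - <<'E'
from g import *
from rig import robot, readout
for q in ([-.4,-.2,0,.3,0,.3,0],[-.4,.2,0,1.5,0,1.4,0]):
    robot.goto_joints(q); s=readout.sense(); print(s["t"],s["eef_pos"].round(3),s["contact_force"].round(1),s["orientation"].round(3))
cy=np.radians(-31.8)
for sg in (1,-1):
    R=Rc(cy,0)*Rrel(sg); print(sg,"grasp",np.round(robot.ik(list(tcp([.535,.333,.0045],R)),list(R.as_quat())) ,2) if robot.ik(list(tcp([.535,.333,.0045],R)),list(R.as_quat())) is not None else None)
    a=np.radians(6.8); hole=np.array([.52,.05,.21])
    for th in (30,40,50,60,70,80,90):
        C=Rc(a,np.radians(th)); R=C*Rrel(sg); g=hole+C.apply([-.05,0,0]); q=robot.ik(list(tcp(g,R)),list(R.as_quat())); print(sg,th,None if q is None else np.round(q,2))
    R=Ro.from_euler("ZX",[a+(0 if sg>0 else np.pi/2),np.pi]); q=robot.ik([.618,.064,.25],list(R.as_quat())); print("press",None if q is None else np.round(q,2))
E
```

```text
7.475 [7.4e-02 1.0e-03 1.6e+00] [ 0.1 -0.2  0.1] [0.11  0.165 0.817 0.542]
11.6167 [0.476 0.171 0.471] [ 0.1 -0.1 -0.2] [0.552 0.833 0.018 0.012]
1 grasp [-0.33  0.97 -0.19  1.5  -0.18  0.88  0.7 ]
1 30 [-0.08  0.34 -0.11  2.17  0.1   0.46  1.43]
1 40 [ 0.37  0.38 -0.7   2.32  1.05  0.33  0.46]
1 50 None
1 60 None
1 70 None
1 80 None
1 90 None
press [-0.35  0.57  0.34  1.57 -0.21  1.04 -1.41]
-1 grasp [-0.58  0.98  0.27  1.51 -0.62  0.98 -2.09]
-1 30 [-0.35  0.35  0.26  2.17 -0.2   0.46 -1.4 ]
-1 40 [-0.6   0.37  0.58  2.34 -1.01  0.25 -0.58]
-1 50 None
-1 60 None
-1 70 None
-1 80 None
-1 90 None
press [-0.22  0.55  0.11  1.56 -0.07  1.03  0.03]
```

```bash
python3 - <<'E'
from h import *; import g
from g import *
from rig import robot
T,S=load("top0.npz"),load("side0.npz")
def red(d):
    I=d["img"].astype(int); m=((I[:,:,0]>100)&(I[:,:,1]<60)&(I[:,:,2]<60)).astype(np.uint8); 
    n,l,st,ce=cv2.connectedComponentsWithStats(m); i=1+np.argmax(st[1:,4]); print(st[i],ce[i]); return ce[i]
t,s=red(T),red(S); print("red",tri(T,t,S,s))
cy=np.radians(-31.8); a=np.radians(6.8); hole=np.array([.52,.052,.208]); hc=np.array([.5755,.3078,0])
for phi in (25,30,35,40):
  for off in (.04,.05):
    Rr=Rrel(-1,np.radians(phi)); R=Rc(cy,0)*Rr; p=hc+Rc(cy,0).apply([-off,0,0])+[0,0,.001+.008*np.sin(np.radians(phi))]
    M=R.as_matrix(); corners=[p-M[:,2]*.097+sx*M[:,0]*.0375+sy*M[:,1]*.0885 for sx in(1,-1) for sy in (1,-1)]
    lo=sorted(corners,key=lambda c:c[2])[:2]
    q=robot.ik(list(tcp(p,R)),list(R.as_quat())); ths=[]
    for th in range(30,80,5):
        C=Rc(a,np.radians(th)); RR=C*Rr; 
        if robot.ik(list(tcp(hole+C.apply([-off,0,0]),RR)),list(RR.as_quat())) is not None: ths.append(th)
    print(phi,off,None if q is None else np.round(q,2),ths,np.round(lo,3).tolist())
E
```

```text
[170 128  12  11  99] [175.52525253 133.21212121]
[292 187   7   6  30] [295.2 189.9]
red (array([0.69169672, 0.36137369, 0.03431538]), np.float64(0.004575391428918626))
25 0.04 [-0.53  1.03  0.28  1.44 -0.66  1.1  -2.05] [30, 35, 40, 45] [[0.559, 0.214, 0.076], [0.652, 0.365, 0.076]]
25 0.05 [-0.54  1.02  0.27  1.46 -0.66  1.08 -2.05] [30, 35, 40, 45] [[0.55, 0.219, 0.076], [0.643, 0.37, 0.076]]
30 0.04 [-0.5   1.07  0.28  1.38 -0.69  1.2  -2.02] [30, 35, 40, 45, 50, 60] [[0.564, 0.211, 0.07], [0.657, 0.361, 0.07]]
30 0.05 [-0.51  1.06  0.28  1.4  -0.69  1.19 -2.02] [30, 35, 40, 45, 50] [[0.555, 0.216, 0.07], [0.648, 0.367, 0.07]]
35 0.04 [-0.46  1.11  0.28  1.31 -0.72  1.31 -2.  ] [30, 35, 40, 45, 50, 55, 65] [[0.568, 0.208, 0.064], [0.662, 0.359, 0.064]]
35 0.05 [-0.47  1.1   0.28  1.33 -0.72  1.29 -2.  ] [30, 35, 40, 45, 50, 55, 60] [[0.56, 0.213, 0.064], [0.653, 0.364, 0.064]]
40 0.04 [-0.43  1.16  0.29  1.24 -0.75  1.41 -1.99] [30, 35, 40, 45, 50, 55, 60, 70] [[0.572, 0.206, 0.056], [0.666, 0.356, 0.056]]
40 0.05 [-0.44  1.15  0.28  1.27 -0.76  1.39 -1.99] [30, 35, 40, 45, 50, 55, 60, 65] [[0.564, 0.211, 0.056], [0.657, 0.361, 0.056]]
```

```bash
sed -i 's/^PHI=.*/PHI=np.radians(35)/' g.py; cat >> g.py <<'E'
CY=np.radians(-31.8); OFF=.053; RR=Rrel(-1,PHI)
def pose(hole,yaw,th):   # TCP pose putting the hole centre (mid thickness) at `hole`
    C=Rc(yaw,th); R=C*RR; return tcp(np.asarray(hole)+C.apply([-OFF,0,.0028]),R),R.as_quat()
E
python3 - <<'E'
from g import *
from rig import robot, readout, get_image
def st(): s=readout.sense(); print(round(s["t"],2),s["eef_pos"].round(4),s["contact_force"].round(1),s["finger_gap"].round(4),s["gripper_force"])
p,q=pose([.5757,.3077,.003],CY,0); z=Ro.from_quat(q).as_matrix()[:,2]
robot.reach(list(p-z*.09),list(q)); st()
print(robot.line_to(list(p),vel=.12,guard=10)); st()
robot.gripper_close(); st()
robot.line_to(list(p+[0,0,.15]),vel=.2); st()
for n in("top","side"): np.savez(n+"1.npz",**get_image(n))
E
```

```text
Traceback (most recent call last):
AttributeError: 'float' object has no attribute 'round'
```

```bash
python3 - <<'E'
from g import *
from rig import robot, readout, get_image
def st(): s=readout.sense(); print(round(s["t"],2),s["eef_pos"].round(4),s["contact_force"].round(1),s["finger_gap"],s["gripper_force"])
p,q=pose([.5757,.3077,.003],CY,0); st(); print(p)
print(robot.line_to(list(p),vel=.12,guard=10)); st()
robot.gripper_close(); st()
robot.line_to(list(p+[0,0,.15]),vel=.2); st()
for n in("top","side"): np.savez(n+"1.npz",**get_image(n))
E
```

```text
13.39 [0.5804 0.3053 0.0894] [-0.3  0.1  0.1] 0.09391055693036086 0.0
[0.53601795 0.33230391 0.01481067]
False
14.29 [0.537  0.332  0.0153] [0.3 0.  1.3] 0.09405874355994734 0.0
15.41 [0.536  0.3323 0.0148] [ 0.3  0.4 -0.2] 0.02204924542624051 29.9973928035854
16.31 [0.5353 0.3321 0.1636] [ 0.1 -1.  -1.6] 0.0224285975982539 29.98990148305893
```

```bash
python3 - <<'E'
from h import *
from g import *
from rig import robot, readout, get_image
def st(): s=readout.sense(); print(round(s["t"],2),s["eef_pos"].round(4),s["contact_force"].round(1),s["finger_gap"],s["joint_positions"].round(2))
a=np.radians(6.8); s=np.array([np.cos(a),np.sin(a),0]); Z=np.array([0,0,1.])
B=np.array([.5187,.052,.208]); tip=B-.015*s+.022*Z; u=-.5*s+.866*Z
hole=tip+.04*u
p,q=pose(hole+.06*Z,a,np.radians(35)); robot.reach(list(p),list(q)); st()
p,q=pose(hole,a,np.radians(35)); robot.line_to(list(p),vel=.15); robot.wait(.3); st()
ims=[]
for n,c in(("top",(150,200,230,300)),("side",(155,215,225,310))):
    d=get_image(n); np.savez(n+"2.npz",**d); print(n,"hole",proj(d,hole),"tip",proj(d,tip),"bend",proj(d,B))
    y0,y1,x0,x1=c; ims.append(cv2.resize(d["img"][y0:y1,x0:x1],(595,int(595*(y1-y0)/(x1-x0))) if n=="side" else (560,400),interpolation=cv2.INTER_CUBIC)[:,:,::-1])
cv2.imwrite("pics/t2.png",ims[0]); cv2.imwrite("pics/s2.png",ims[1])
E
```

```text
17.68 [0.4399 0.0436 0.3072] [-0.8  0.4 -1.1] 0.022462270633088244 [-0.59  0.25  0.54  1.94 -0.15  0.99 -1.43]
18.53 [0.4397 0.0427 0.2482] [ 0.2  0.2 -0.9] 0.022620678198290875 [-0.55  0.32  0.52  2.04 -0.21  0.83 -1.37]
top hole [264.32279702 191.37329882] tip [263.3741241  185.11369318] bend [262.73450696 180.59357924]
side hole [251.69488564 165.77099808] tip [257.51777241 175.06362534] bend [261.79115506 180.78627903]
```

View pics/s2.png

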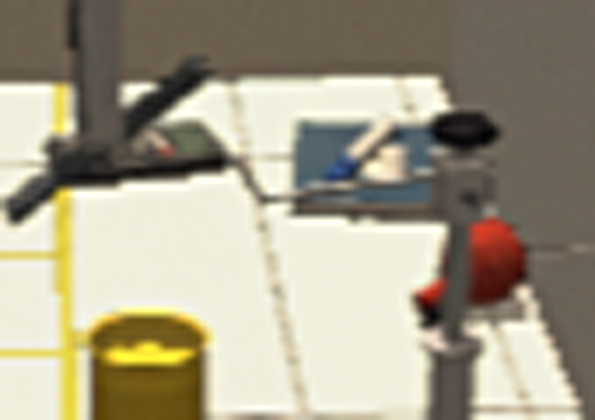

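View pics/t2.png

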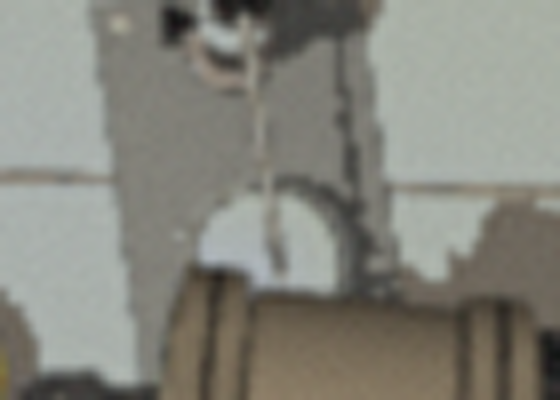

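```bash
python3 - <<'E'
from h import *
T,S=load("top2.npz"),load("side2.npz")
f=lambda p,k,o:(np.array(p,float)+.5)/k-.5+np.array(o)
tt=lambda p:f(p,8,(230,150)); ss=lambda p:f(p,7,(225,155))
A=plane(T,tt((247,30)),.212);Bm=plane(T,tt((262,130)),.21);C=plane(T,tt((275,245)),.208);D=plane(T,tt((280,272)),.230)
print(A,Bm,C,"tip",D,"yaw",np.degrees(np.arctan2(*(A-C)[1::-1])))
print("tri tip",tri(T,tt((280,272)),S,ss((238,155))),"tri bend",tri(T,tt((275,245)),S,ss((262,198))))
# side ray intersect vertical plane through bar (y = C.y)
for nm,p in(("bend",(262,198)),("tip",(238,155)),("coupon end",(205,65)),("foot",(15,212))):
    o,v=ray(S,ss(p)); print(nm,(o+v*((.0465-o[1])/v[1])).round(4))
# subpixel dark profile across the tip in top (white liquid behind)
g=T["img"].astype(int).sum(2)
for r in range(174,187): print(r,g[r,256:272])
E
```

```text
[0.60136323 0.06140726 0.212     ] [0.5635661  0.05459221 0.21      ] [0.52004404 0.0483795  0.208     ] tip [0.50853588 0.04681527 0.23      ] yaw 9.101738722367628
tri tip (array([0.50797609, 0.04673219, 0.225328  ]), np.float64(0.0016670068378469452)) tri bend (array([0.51980701, 0.04826088, 0.20190969]), np.float64(0.0012984378150704963))
bend [0.519  0.0465 0.2026]
tip [0.5071 0.0465 0.2254]
coupon end [0.4911 0.0465 0.2717]
foot [0.399  0.0465 0.1983]
174 [395 371 379 435 452 456 430 436 387 420 413 334 301 265 223 203]
175 [388 352 398 481 515 518 498 458 430 500 508 471 390 309 280 246]
176 [409 464 494 520 521 520 502 432 404 497 527 515 482 401 326 304]
177 [479 518 530 520 515 520 491 409 407 499 519 514 513 485 392 318]
178 [506 527 517 520 515 516 502 419 419 487 512 516 519 516 468 327]
179 [519 524 523 521 523 524 503 413 398 441 503 516 510 523 490 401]
180 [527 526 524 527 522 521 501 389 352 425 509 518 516 518 513 466]
181 [534 534 535 524 529 526 509 420 316 393 501 529 511 515 522 486]
182 [513 493 501 509 516 532 534 476 327 362 504 520 515 513 523 484]
183 [299 280 325 373 436 504 535 498 359 363 495 525 518 521 518 488]
184 [150 118 187 225 280 416 523 508 439 443 521 529 524 521 529 496]
185 [167 139 201 220 251 367 465 457 452 447 491 488 498 509 504 471]
186 [162 162 227 253 264 297 293 275 279 276 316 320 328 371 407 362]
```

```bash
cat >> g.py <<'E'
A=np.radians(7.5); s=np.array([np.cos(A),np.sin(A),0]); Z=np.array([0,0,1.]); U=-.5*s+.866*Z
TIPH=np.array([.508,.047,.228]); B=TIPH+.015*s-.022*Z
E
python3 - <<'E'
from h import *
from g import *
from rig import robot, readout, get_image
def st(): r=readout.sense(); print(round(r["t"],2),r["eef_pos"].round(4),r["contact_force"].round(1),r["finger_gap"],r["joint_positions"].round(2))
th=np.radians(35)
for th2 in (50,55,58,60): p,q=pose(B-.003*Z,A,np.radians(th2)); print(th2,robot.ik(list(p),list(q)))
p,q=pose(TIPH+.025*U,A,th); robot.line_to(list(p),rot=list(q),vel=.1); st()
p,q=pose(TIPH-.020*U,A,th); print("guard",robot.line_to(list(p),rot=list(q),vel=.05,guard=5)); st(); print(p)
for n in("top","side"): np.savez(n+"3.npz",**get_image(n))
E
```

```text
50 [-0.38137649  0.38081481  0.30577109  2.25875585 -0.43736638  0.27979804
 -1.1441807 ]
55 [ 0.23674493  0.39672259 -0.51723697  2.32358055  1.1030167   0.24703286
 -2.70333997]
58 None
60 [ 0.35454582  0.43600691 -0.68732783  2.40062222  1.75166339  0.31568274
  2.92958829]
18.98 [0.4507 0.0393 0.2323] [-0.1  0.4 -0.5] 0.022173184956901786 [-0.52  0.36  0.5   2.03 -0.24  0.81 -1.32]
guard False
20.02 [0.4733 0.0424 0.1938] [-0.8  0.2 -1.6] 0.022200774726352988 [-0.48  0.45  0.46  2.03 -0.3   0.73 -1.27]
[0.47327854 0.04242883 0.19357407]
```

```bash
python3 - <<'E'
from h import *
from g import *
S,T=load("side3.npz"),load("top3.npz")
print("hole S",proj(S,TIPH-.02*U),"bend",proj(S,B),"tip",proj(S,TIPH))
a=cv2.resize(S["img"][160:210,225:300],None,fx=8,fy=8,interpolation=cv2.INTER_CUBIC)
cv2.imwrite("pics/s3.png",a[:,:,::-1])
E
```

```text
hole S [261.66209109 180.47151676] bend [263.07981745 181.63747206] tip [258.82379444 175.93486827]
```

View pics/s3.png

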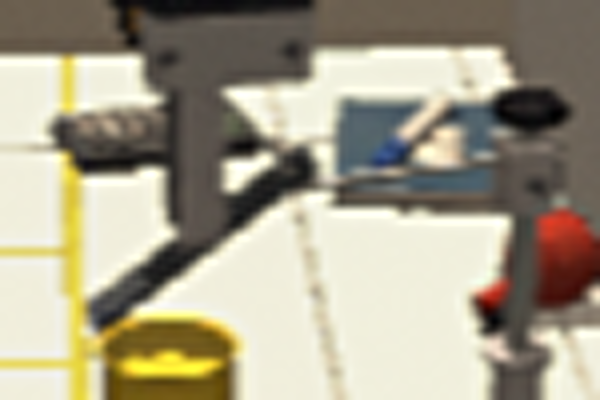

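```bash
python3 - <<'E'
from h import *
from g import *
from rig import robot, readout, get_image
def st(): r=readout.sense(); print(round(r["t"],2),r["eef_pos"].round(4),r["contact_force"].round(1),r["finger_gap"],r["joint_positions"].round(2))
h0=TIPH-.02*U; h1=B-.0005*Z
for f,th in((.35,40),(.7,45),(1,50)):
    p,q=pose(h0+f*(h1-h0),A,np.radians(th)); g=robot.line_to(list(p),rot=list(q),vel=.04,guard=4); print(th,g); st()
    if g: break
np.savez("side4.npz",**get_image("side"))
E
```

```text
40 False
20.44 [0.4763 0.0429 0.1882] [-0.3 -0.7 -0.1] 0.02277624245195824 [-0.47  0.42  0.44  2.1  -0.33  0.59 -1.24]
45 False
20.76 [0.4809 0.0435 0.1828] [ 1.4  0.2 -0.9] 0.02275257090787786 [-0.45  0.4   0.4   2.18 -0.38  0.45 -1.2 ]
50 False
21.07 [0.4851 0.044  0.1777] [ 0.1  1.4 -2. ] 0.022437706239124725 [-0.4   0.38  0.33  2.25 -0.44  0.29 -1.14]
```

```bash
python3 - <<'E'
from h import *
from g import *
from rig import robot, readout, get_image
robot.open_jaws(); r=readout.sense(); print(r["t"],r["contact_force"].round(1),r["finger_gap"])
z=Ro.from_quat(r["orientation"]).as_matrix()[:,2]; robot.wait(.5)
robot.line_to(list(r["eef_pos"]-z*.13),vel=.12); robot.wait(1.5)
ims=[]
for n in range(2):
    d=get_image("side"); ims.append(cv2.resize(d["img"][160:250,225:300],None,fx=5,fy=5,interpolation=cv2.INTER_CUBIC)); robot.wait(.4 if n==0 else 0)
r=readout.sense(); print(r["t"],r["eef_pos"],r["joint_positions"].round(2)); np.savez("side5.npz",**d); np.savez("top5.npz",**get_image("top"))
cv2.imwrite("pics/s5.png",np.hstack(ims)[:,:,::-1])
E
```

```text
22.2917 [ 0.2 -0.3  1. ] 0.09431605722972493
26.025 [0.45082779 0.0394604  0.30293453] [-0.68  0.11  0.59  2.15 -0.12  0.64 -1.45]
```

View pics/s5.png

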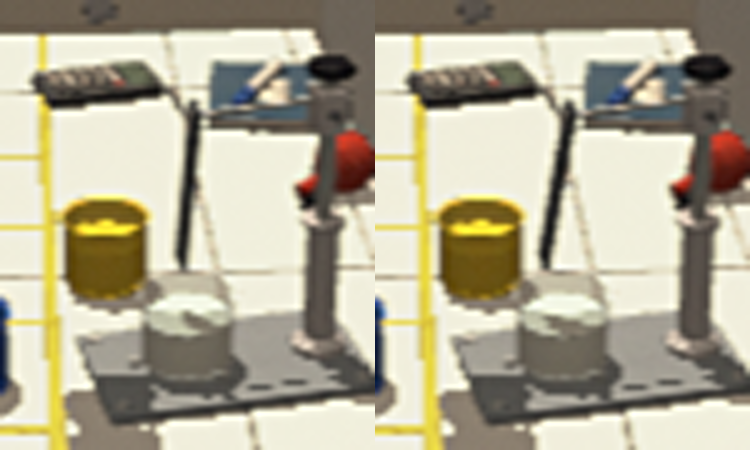

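```bash
python3 - <<'E'
from h import *
from g import *
from rig import robot, readout, get_image
def st(): r=readout.sense(); print(round(r["t"],2),r["eef_pos"].round(4),r["contact_force"].round(1),r["joint_positions"].round(2))
q=list(Ro.from_euler("ZX",[A,np.pi]).as_quat()); C=np.array([.620,.063,0])
r=readout.sense(); robot.line_to(list(r["eef_pos"]+[0,0,.06]),vel=.2); robot.gripper_close()
robot.reach(list(C+[0,0,.33]),q); st(); robot.line_to(list(C+[0,0,.27]),vel=.1); st()
robot.wait(3)
fr=[get_image("side")["img"]]
for i in range(4): robot.wait(.25); fr.append(get_image("side")["img"])
for f in fr:  # foot column of the dark strip
    g=f[196:212,250:272].astype(int).sum(2); w=np.clip(330-g,0,None); print((w*np.arange(250,272)).sum(1)[::5]/np.maximum(w.sum(1)[::5],1))
st()
E
```

```text
28.68 [0.6194 0.0622 0.3294] [-0.4 -1.1  0.6] [-0.62  0.61  0.85  1.45 -0.46  1.29 -1.17]
29.43 [0.6203 0.0629 0.2709] [-0.7 -0.7  0.6] [-0.61  0.66  0.82  1.54 -0.51  1.16 -1.13]
[263.99598394 259.53992395 259.76183644 256.06998814]
[263.98007968 259.49227799 259.79716312 256.12605042]
[263.97154472 259.63352827 259.78887304 256.09750297]
[263.98790323 259.71984436 259.85109489 256.05411765]
[263.98367347 259.44571429 259.82564841 256.07591934]
33.67 [0.62  0.063 0.27 ] [-0.   0.3 -0.7] [-0.61  0.66  0.82  1.54 -0.51  1.16 -1.13]
```

```bash
python3 - <<'E'
from h import *
from g import *
from rig import robot, readout, get_image
def st(): r=readout.sense(); print(round(r["t"],2),r["eef_pos"].round(4),r["contact_force"].round(1))
C=np.array([.620,.063,0])
for z,v in((.255,.06),(.22,.03),(.183,.03)):
    print(robot.line_to(list(C+[0,0,z]),vel=v,guard=22)); st()
robot.wait(.2); st()
robot.line_to(list(C+[0,0,.30]),vel=.12); robot.wait(3); st()
ims=[]
for n,c in(("side",(160,250,225,300)),("top",(130,220,225,300))):
    d=get_image(n); np.savez(n+"6.npz",**d); ims.append(cv2.resize(d["img"][c[0]:c[1],c[2]:c[3]],None,fx=5,fy=5,interpolation=cv2.INTER_CUBIC))
cv2.imwrite("pics/s6.png",np.hstack(ims)[:,:,::-1])
E
```

```text
False
34.08 [0.6197 0.063  0.2543] [-0.1  0.4  0.1]
False
35.39 [0.6202 0.063  0.2203] [0.5 0.4 5.2]
True
36.42 [0.6203 0.063  0.1883] [-1.9  0.1  6.5]
36.62 [0.6203 0.063  0.1883] [-1.9  1.2  6. ]
40.7 [0.62  0.063 0.3  ] [-0.2  0.2  0.4]
```

View pics/s6.png

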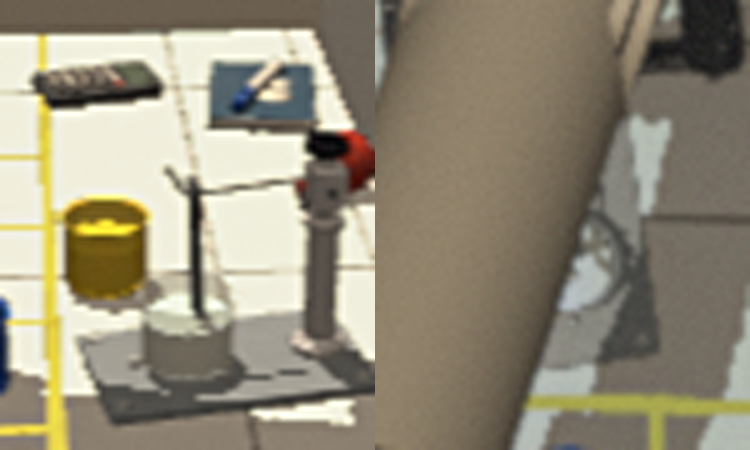

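```bash
python3 - <<'E'
from rig import robot, readout, get_image
import numpy as np
for i in range(5):
    f=get_image("side")["img"]; g=f[200:216,257:272].astype(int).sum(2); w=np.clip(330-g,0,None); print((w*np.arange(257,272)).sum(1)[::5]/np.maximum(w.sum(1)[::5],1)); robot.wait(.3)
print(readout.sense()["t"]); print(robot.hand_in())
E
```

```text
[263.54617414 263.53652393 263.65497076 263.7275641 ]
[263.54881266 263.54871795 263.65294118 263.72347267]
[263.54545455 263.54896907 263.65116279 263.73076923]
[263.55263158 263.54156171 263.65395894 263.71884984]
[263.54232804 263.54336735 263.6497006  263.71019108]
42.55
the job is handed in; nothing more can be done
None
```

The coupon hangs still and close to plumb on the hook inside the beaker, the rod was pressed down to its stop, and I handed the job in at about 42.6 s; the hand-in returned no verdict.

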